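# Tilt the culture flask to the height gauge with a wedge

### The job

Tilt the culture flask for aspirating: pick up the yellow wedge and slide it along the table, thin end first, under the front edge of the white platform, near the middle of that edge, until the rising platform comes up snugly against the red ball of the height gauge. Feel for the touch and stop there without jamming it, then let go so that the wedge alone keeps the platform lightly pressed on the ball. Keep the gripper off the stand, and leave the flask lying on the platform and the beaker and tube where they are.

Things in the scene. Friction and masses are not known exactly. Their poses are not given: they have to be found in the camera images.
- stand: Fixed aluminium tilt stand, 136 x 212 mm; its place and yaw vary. Origin on the table directly below the middle of the white platform's front edge; +x points from that edge to the hinge at the back (the way the wedge is pushed in), +z up. Slide the wedge lightly pressed flat on the table. Low side rails leave the front open over 150 mm (y = -75 to +75 mm).
- gauge_foot (a point): Point of the stand at table height straight below the gauge ball, at x = 12, y = 60 mm in the stand's axes. A post 64 mm high at y = 112 mm carries a dark arm that ends in the red ball, radius 5 mm. The ball's underside is clamped 3 to 8 mm above the platform's resting top (15 mm high), different every time and not reported: find it by feel. It does not give.
- platform: White platform hinged on the stand, 115 x 150 x 6 mm, 0.3 to 0.75 kg, no spring; it turns up about its y axis. Origin in the middle of the hinge axis, 115 mm behind the front edge, 13 mm above the table; axes as the stand's at rest.
- front_edge (a point): Middle of the platform's front edge at rest, fixed to the stand, 6 mm above the table. The edge is a round steel bar, 8 mm thick and 150 mm long along y, its underside 6 mm above the table at rest. The push on the wedge steps up to about 5 to 10 N as the platform begins to rise, stays there, and climbs by 1 to 3 N per millimetre once the platform is on the ball.
- wedge: Yellow wedge with a black grip block, 0.12 kg, loose, flat on the table. Origin at the centre of the block's underside; +x points to the thin end. The ramp, 30 mm wide, falls evenly from x = 26 mm (17.3 mm high) to x = 112 mm (3 mm high). Friction holds it when let go, if it lies flat on the table.
- wedge_grip (a point): Where to grasp the wedge: inside its black grip block, 32 mm above the wedge's underside and 14 mm below the block's top. The block is 24 x 24 mm and 46 mm high; grasp it from above across the wedge's y axis. Axes as the wedge's.
- wedge_tip (a point): Middle of the lower edge of the wedge's thin end, 112 mm along the wedge's +x from the grip block's centre. The platform begins to rise when this point is about 20 mm behind the front edge, and meets the ball at about 38 to 78 mm.
- flask: Clear culture flask with a blue cap, 130 x 77 x 31 mm, lying loose on the platform behind the gauge with its length across the stand. Origin at the centre of its underside.
- beaker: Small clear beaker, 45 mm across and 59 mm high, loose bystander on the right. Origin at the centre of its underside.
- tube: Standing pink-capped tube, 34 mm across and 113 mm high, loose bystander on the left. Origin at the centre of its underside.

How it is judged (in metres and radians):
On the way, in this order (a step that is already met when the one before it is completed fails the run):
1. the wedge's thin end is under the platform's front edge, between the rails, with the platform still down (x of wedge_tip in the frame of stand above 0.003 m and y of wedge_tip in the frame of stand between -0.04 and 0.04 m and height (world z) of wedge_tip below 0.006 m and angle between platform's own z axis and vertical below 0.012 rad), for 0.05 s.
2. the wedge has raised the platform against the gauge ball (contact force between platform and gauge_tip above 0.5 N and contact force between wedge and platform above 0.5 N), for 0.2 s.
At the end, for the whole second after the job is handed in: The wedge lies flat and still on the table, its thin end more than 25 mm under the platform's front edge and within 50 mm of the edge's middle, and alone holds the platform against the gauge ball with 0.5 to 12 N; the flask lies on the platform within 20 mm of its start (all of step 2 and contact force between platform and gauge_tip below 12 N and x of wedge_tip in the frame of stand above 0.025 m and y of wedge_tip in the frame of stand between -0.05 and 0.05 m and angle between wedge's own z axis and vertical below 0.05 rad and linear speed of wedge below 0.005 m/s and distance of flask from where it was at the start of the episode below 0.02 m and angle between flask's own z axis and vertical below 0.2 rad); the robot touches nothing.
It fails at once if the platform is jammed against the gauge ball with more than 18 N (contact force between platform and gauge_tip above 18 N).
It fails at once if the robot presses on the stand, platform or gauge with more than 3 N (contact force between any of the arm, the fingers and stand above 3 N).
It fails at once if the beaker or the tube is shifted by more than 20 mm (distance of any of beaker, tube from where it was at the start of the episode above 0.02 m).
It also fails if it takes over 67 s, if anything falls off the work surface, if the arm or the gripper's body presses on something with over 40 N, if the wrist force passes 120 N, or if a joint passes its speed limit or range.

### The arm

A 6-joint arm with a two-finger parallel gripper is mounted at the origin on a cart in front of the work surface, level with it; the furniture and walls round the work are solid. World frame = base frame: x ahead of the robot, y to its left, z up, the work surface at z = 0. Lengths are in mm, angles in degrees, forces in N, time in s.
With the tool pointing down it reaches from about 300 to 850 mm from the base axis. Payload 4.2 kg.
Tool frame: the origin (TCP) lies on the centre line of the jaws, within the pads' length; the fingertips stand 14 mm ahead of it and the grasp point (between the pads) lies 5 mm behind it; z points along the fingers, y is the line along which they close (so a half turn about z gives the same grasp; the last joint's range is limited). The gripper opens to 91 mm and grips with 3 to 60 N. Pads are 32 mm wide; open, the fingers measure 118 mm over their backs; the gripper's body (76 mm by 178 mm) begins 60 mm behind the grasp point.
Start: joints at [70.646, 18.312, 89.639, -0, 72.044, -1.146], TCP at [179.677, 546.222, 227.976] pointing down, gripper open.
Joint ranges: [-177.97, 177.97], [-48.28, 115.42], [12.27, 149.76], [-77.06, 257.06], [2.81, 150.46], [-146.56, 146.56]. Speed limits (degrees/s): [147.25, 147.25, 180, 180, 180, 180].

### API

Orientations are given as [roll, pitch, yaw] about the fixed x, y, z axes, in that order (R = Rz(yaw) Ry(pitch) Rx(roll)).
In Python, from workcell import env gives the robot as it stands.
- The arm moves only by the tool arm_command, never from a script. Its argument "motion" is a list of rows, each an object with "offset": the shift along the tool's x, y, z in m, a list of three; "spin": the turn about the tool's z in rad. In form: [{"offset": [tx, ty, tz], "spin": spin}, ...]. A call has 1 to 5 rows; each row shifts and turns the commanded pose from where the row before left it, along the tool's axes as they then stand; what a row does not reach is not made up. A row lasts 1/8 s, in which the tool goes at most 62.5 mm and 10.7 degrees, less where a joint would pass 70% of its speed; a pose out of reach is approached as far as the arm can. A call with a gripper value outside its range is refused whole. "jaw" is the finger opening in m, from 0 to 0.0912, set as the call begins (left out, the last holds). The fingers move at their own pace and stop on an object; "newtons" is the grip in N (left out, the last holds). Time passes only in rows, so rows that do not move let the fingers close. It gives the time, the measured TCP pose, the force, the opening and the grip force at its end, in the units of the state.
- env.state(): the state, without advancing time (a new reading comes with each control period).
- env.grab_frame(name): name is "scene" or "top" or "wrist"; returns (picture, depth): 480x640x3 uint8, blue, green, red; 480x640 float32, mm along the optical axis (not along the pixel's ray), 0 where there is no reading.
- env.camera_model(name): a dict with "fx", "fy", "cx", "cy" (pixels), "eye" and "rotation" of the camera in the world; the wrist camera has in their place "hand_eye" (4x4, takes a point from camera to tool coordinates, whose origin is the TCP and whose axes are the flange's). Camera axes: x right, y down, z forward; pixel columns grow to the right and rows downward; lengths in mm; the calibration is good to about 2 mm. A picture is of the moment at which its call begins: read the wrist's pose just before it. camera_model takes no time and is no camera call.
- env.job_done(): hands the job in; it is judged then, once.
Trained networks look in the newest picture that a camera, given by its name, has taken for a name from the list of things; names that differ only in an ending like _2 or _b are one class to them, and where a whole thing is asked for, a point or a joint stands for the part that bears it (a point fixed in the world has none). Each returns a list of dicts, best first, with "score" (0 to 1); they miss things now and then, are a little off and sometimes report something else, mostly with a low value. They report only what shows in the picture. A call takes as long as a camera call.
- env.boxes_of(camera, target): "bbox" ([left, top, right, bottom] in pixels, round what is visible of it).
- env.pinpoint(camera, target): "location" ([column, row] in pixels: a listed point, or the origin of a listed thing).
The state is a dict: "time_s": time; "qpos": joint angles; "qvel": joint speeds; "effort": joint torques, N m; "ee_pos": TCP position; "ee_rot": TCP orientation; "force": force on the tool from outside, world axes, zero at the start; "torque": the same for the moment, N m; "gripper_width": finger opening in mm; "gripper_force": force on a finger pad.
Only numpy, scipy, OpenCV 4.12 (cv2) and the standard library are available. Lean on these libraries where they do the work, as an engineer would, in place of code of your own. Each camera call takes 0.05 s, during which the arm holds its last target. There are 200 camera calls.

## Working session

There is one attempt and no reset: what is moved stays moved. The work goes in short steps, Python scripts to look and compute and a tool call to move; the robot and the scene stay as the last step left them, time stands still between calls to the robot, and variables do not carry over. Pictures are saved under pics/ and viewed, at most 10 in all, crops included, and the job is handed in when it is done.

Besides the shell and the picture viewer there is one more tool, called after ">>>" by a JSON object that holds its "api" and its "payload". arm_command: Moves the arm, as the interface text tells. Its arguments: {"type":"object","properties":{"motion":{"type":"array"},"jaw":{"type":"number"},"newtons":{"type":"number"}},"required":["motion"]}

```bash
mkdir -p pics
cat > h.py <<'E'
import numpy as np, cv2
from workcell import env
def ray(cam,px):
    m=env.camera_model(cam); d=np.array([(px[0]-m['cx'])/m['fx'],(px[1]-m['cy'])/m['fy'],1.])
    return np.array(m['eye']),np.array(m['rotation'])@d
def at_z(cam,px,z):
    e,d=ray(cam,px); return e+d*(z-e[2])/d[2]
def at_depth(cam,px,dep):
    e,d=ray(cam,px); u,v=int(round(px[0])),int(round(px[1])); return e+d*dep[v,u]
E
python3 - <<'E'
from h import *
print(env.state()['ee_rot'],env.state()['ee_pos'])
Z=dict(wedge=0,wedge_grip=32,wedge_tip=0,front_edge=6,gauge_foot=0,platform=13,stand=0,flask=15,beaker=0,tube=0)
for c in('top','scene'):
    im,d=env.grab_frame(c); cv2.imwrite(f'pics/{c}0.png',im)
    for n,z in Z.items():
        r=env.pinpoint(c,n)[:2]
        for k in r: print(c,n,round(k['score'],2),np.round(k['location']),np.round(at_z(c,k['location'],z),1))
E
```

```text
[-1.79899821e+02 -7.18809289e-04  1.61792719e+02] [179.52918094 545.75970111 227.13110217]Traceback (most recent call last):
  File "<stdin>", line 8, in <module>
  File "h.py", line 7, in at_z
    e,d=ray(cam,px); return e+d*(z-e[2])/d[2]
                                         ~^^^
IndexError: invalid index to scalar variable.
```

View pics/top0.png

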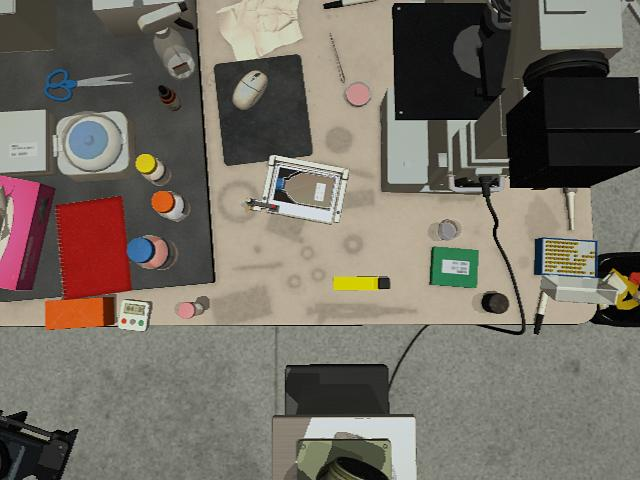

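The top view shows the stand near (305,190), with its hinge or front edge still to be settled. The yellow wedge is at (360,283), with its grip block at (383,283), and the beaker is at (447,230). The "rotation" field has an unexpected format, so I'm checking it.

Run:
```python
from h import *
print(env.camera_model('top'));print(env.camera_model('scene'));print(env.camera_model('wrist'))
```

```text
{'fx': 525.4624313179683, 'fy': 525.4624313179683, 'cx': 324.17060537422645, 'cy': 235.4976981331021, 'eye': array([ 427.99370181,   40.94564221, 1202.23665155]), 'rotation': array([-1.73933318e+02,  3.68795896e-02, -9.02109216e+01])}
{'fx': 504.8473608411108, 'fy': 504.8473608411108, 'cx': 318.6348716847011, 'cy': 231.74662967165705, 'eye': array([  69.09150585, -874.42873233,  636.13200031]), 'rotation': array([-119.88837672,   -1.46098437,  -26.87029898])}
{'fx': 384.6985649796148, 'fy': 384.6985649796148, 'cx': 321.89087377169113, 'cy': 240.17756284046604, 'hand_eye': array([[-4.48689182e-04, -9.64082693e-01, -2.65601881e-01,
         7.44856359e+01],
       [ 9.99999734e-01, -2.79983843e-04, -6.73042992e-04,
         6.12438977e-01],
       [ 5.74504865e-04, -2.65602112e-01,  9.64082563e-01,
        -1.56674936e+02],
       [ 0.00000000e+00,  0.00000000e+00,  0.00000000e+00,
         1.00000000e+00]])}
```

```bash
cat > h.py <<'E'
import numpy as np, cv2
from scipy.spatial.transform import Rotation as R
from workcell import env
def cam_pose(cam):
    m=env.camera_model(cam)
    if cam!='wrist': return m,np.array(m['eye']),R.from_euler('xyz',m['rotation'],degrees=True).as_matrix()
    s=env.state(); T=np.eye(4); T[:3,:3]=R.from_euler('xyz',s['ee_rot'],degrees=True).as_matrix(); T[:3,3]=s['ee_pos']
    T=T@m['hand_eye']; return m,T[:3,3],T[:3,:3]
def at_z(cam,px,z):
    m,e,r=cam_pose(cam); d=r@[(px[0]-m['cx'])/m['fx'],(px[1]-m['cy'])/m['fy'],1.]
    return e+d*(z-e[2])/d[2]
def cloud(cam,dep):
    m,e,r=cam_pose(cam); v,u=np.mgrid[:480,:640]
    p=np.stack([(u-m['cx'])/m['fx']*dep,(v-m['cy'])/m['fy']*dep,dep],-1)
    return p@r.T+e
Z=dict(wedge=0,wedge_grip=32,wedge_tip=0,front_edge=6,gauge_foot=0,platform=13,stand=0,flask=15,beaker=0,tube=0)
def look(c,names=Z,save=None):
    im,d=env.grab_frame(c)
    if save: cv2.imwrite(f'pics/{save}.png',im)
    for n in names:
        for k in env.pinpoint(c,n)[:2]: print(c,n,round(k['score'],2),np.round(k['location']),np.round(at_z(c,k['location'],Z[n]),1))
    return im,d
E
python3 - <<'E'
from h import *
for c in('top','scene'): look(c,save=c+'0')
E
```

```text
top wedge 0.8 [383. 281.] [450.5 -93.2   0. ]
top wedge 0.66 [307. 186.] [670.4  81.4   0. ]
top wedge_grip 0.88 [383. 285.] [440.8 -89.4  32. ]
top wedge_grip 0.21 [445. 231.] [ 562.2 -230.3   32. ]
top wedge_tip 0.66 [335. 283.] [446.8  17.    0. ]
top front_edge 0.97 [297. 218.] [596.3 103.3   6. ]
top gauge_foot 0.81 [274. 207.] [622.1 158.    0. ]
top platform 0.86 [306. 169.] [709.3  83.8  13. ]
top stand 0.83 [298. 217.] [598.5 102.5   0. ]
top flask 0.62 [306. 189.] [661.1  82.5  15. ]
top beaker 0.74 [444. 230.] [ 566.8 -234.5    0. ]
top beaker 0.71 [299. 220.] [591.3  99.4   0. ]
top tube 0.68 [200. 309.] [388.5 322.3   0. ]
top tube 0.56 [446. 232.] [ 562.1 -238.5    0. ]
scene wedge 0.89 [303. 290.] [442.6 -99.5   0. ]
scene wedge 0.5 [325. 232.] [597.1  98.5   0. ]
scene wedge_grip 0.95 [302. 275.] [443.4 -91.1  32. ]
scene wedge_tip 0.7 [282. 262.] [444.2  17.1   0. ]
scene front_edge 0.64 [324. 234.] [586.   81.7   6. ]
scene gauge_foot 0.98 [322. 222.] [614.7 149.3   0. ]
scene platform 0.64 [369. 226.] [703.9  61.3  13. ]
scene stand 0.8 [324. 232.] [594.8  99.    0. ]
scene flask 0.88 [350. 223.] [665.3  91.4  15. ]
scene flask 0.27 [281. 261.] [ 4.362e+02 -3.000e-01  1.500e+01]
scene beaker 0.68 [388. 309.] [ 569.4 -229.7    0. ]
scene tube 0.68 [217. 210.] [386.6 325.7   0. ]
```

View pics/scene0.png

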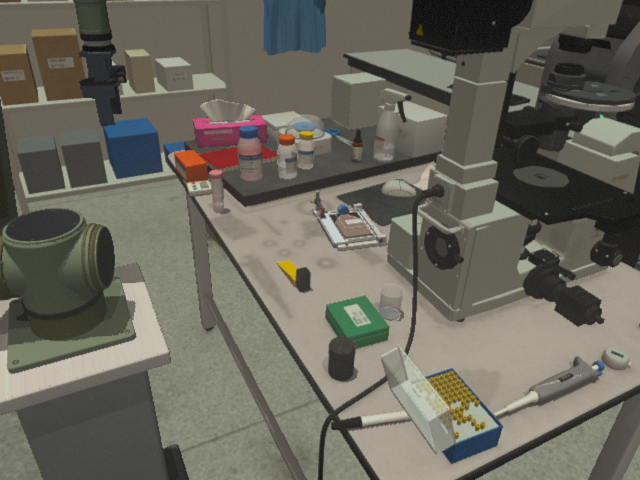

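The scene view agrees with the top view. The wedge block is at (302,280) and its tip at (282,262). The stand is at (350,230), with its gauge side near (320,210). From these:
- **Wedge:** about (445,-92), yaw about 90°.
- **Stand origin:** about (597,101), yaw about -9°. The gauge foot fits this.

I'm moving above the wedge now.

>>> {"api": "arm_command", "payload": {"motion": [{"offset": [-0.032,-0.037,0],"spin": 0},{"offset": [-0.032,-0.037,0],"spin": 0},{"offset": [-0.032,-0.037,0],"spin": 0},{"offset": [-0.032,-0.037,0],"spin": 0},{"offset": [-0.032,-0.037,0],"spin": 0}], "jaw": 0.08}}

```text
time_s: 1.82
ee_pos: [274.3, 319.1, 228.2]
ee_rot: [180.0, 0.0, 161.8]
force: [-0.1, 0.2, -0.3]
gripper_width: 79.9
gripper_force: 0.0
```

>>> {"api": "arm_command", "payload": {"motion": [{"offset": [-0.032,-0.037,0],"spin": 0},{"offset": [-0.032,-0.037,0],"spin": 0},{"offset": [-0.032,-0.037,0],"spin": 0},{"offset": [-0.032,-0.037,0],"spin": 0},{"offset": [-0.032,-0.037,0],"spin": 0}]}}

```text
time_s: 2.45
ee_pos: [368.5, 93.3, 228.3]
ee_rot: [180.0, 0.1, 161.8]
force: [0.2, -0.3, 0.1]
gripper_width: 80.2
gripper_force: 0.0
```

>>> {"api": "arm_command", "payload": {"motion": [{"offset": [-0.032,-0.038,0],"spin": 0.1},{"offset": [-0.035,-0.033,0],"spin": 0.1},{"offset": [-0.03,-0.028,0],"spin": 0.1},{"offset": [-0.02,-0.018,0],"spin": 0.17},{"offset": [0,0,0.02],"spin": 0.17}]}}

```text
time_s: 3.08
ee_pos: [424.9, -63.1, 208.9]
ee_rot: [179.8, 0.2, 124.6]
force: [-1.2, 0.3, -0.9]
gripper_width: 79.9
gripper_force: 0.0
```

>>> {"api": "arm_command", "payload": {"motion": [{"offset": [0,0,0.02],"spin": 0.17},{"offset": [0,0,0],"spin": 0.17},{"offset": [0,0,0],"spin": 0.17},{"offset": [0,0,0],"spin": 0.1},{"offset": [0,0,0],"spin": 0}]}}

```text
time_s: 3.7
ee_pos: [423.3, -61.1, 188.0]
ee_rot: [180.0, -0.0, 90.2]
force: [-0.4, -0.8, 0.1]
gripper_width: 80.0
gripper_force: 0.0
```

Run:
```python
from h import *
im,d=look('wrist',['wedge','wedge_grip','wedge_tip','front_edge','gauge_foot','stand','platform'],save='w1')
P=cloud('wrist',d)
b,g,r=[im[...,i].astype(int) for i in range(3)]
ym=(r>150)&(g>130)&(b<90)&(d>0)
q=P[ym]; q=q[(q[:,2]<60)]
print(len(q),q.min(0),q.max(0))
(c,sz,a)=cv2.minAreaRect(q[:,:2].astype(np.float32)); print(c,sz,a)
bm=(P[...,2]>38)&(P[...,2]<55)&(d>0)&(np.abs(P[...,0]-445)<40)&(np.abs(P[...,1]+92)<40)
t=P[bm]; print(len(t),t.mean(0),t.min(0),t.max(0)); print(cv2.minAreaRect(t[:,:2].astype(np.float32)))
```

```text
wrist wedge 0.96 [342. 250.] [443.1 -90.5   0. ]
wrist wedge_grip 0.98 [349. 263.] [446.9 -92.7  32. ]
wrist wedge_tip 0.69 [352. 124.] [448.9  22.3   0. ]
wrist front_edge 0.65 [541.  24.] [596.1  99.    6. ]
wrist stand 0.89 [537.  23.] [596.3 100.6   0. ]
wrist stand 0.57 [348. 124.] [446.1  22.3   0. ]
1601 [429.97262889 -78.12356122  -0.88257529] [461.56215157 -28.95409571  19.08808419]
(445.6133728027344, -53.61723327636719) (48.9413948059082, 30.985525131225586) 88.66629028320312
873 [444.09369583 -88.97851931  45.31544132] [ 432.22905975 -102.35450621   38.14782373] [456.39846741 -77.93871995  47.92356777]
((444.29541015625, -90.1116714477539), (24.06185531616211, 24.342960357666016), 0.6596251130104065)
```

View pics/w1.png

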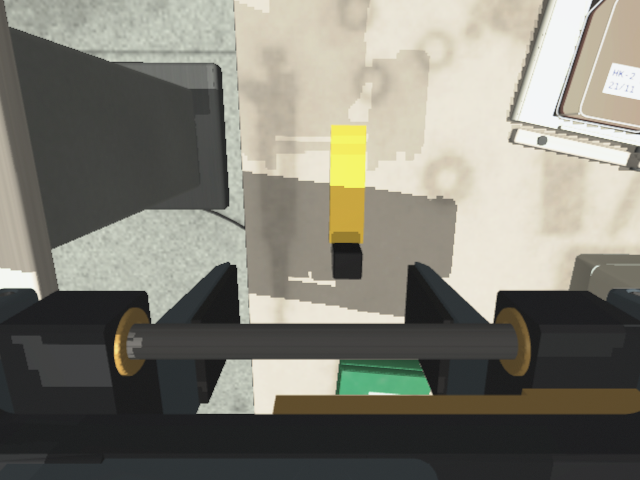

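In the wrist view the block top is at (347,262) and the tip edge is at (350,125). Depth gives the block centre as (444.4,-90.2), 24x24 mm with a yaw of about 90°. The next moves align with it, descend and grasp.

>>> {"api": "arm_command", "payload": {"motion": [{"offset": [-0.029,0.021,0],"spin": 0},{"offset": [0,0,0.04],"spin": 0},{"offset": [0,0,0.04],"spin": 0},{"offset": [0,0,0.03],"spin": 0},{"offset": [0,0,0.02],"spin": 0}], "jaw": 0.06}}

```text
time_s: 4.72
ee_pos: [443.7, -89.9, 56.5]
ee_rot: [-179.9, -0.0, 90.2]
force: [-0.0, 0.6, -0.3]
gripper_width: 60.3
gripper_force: 0.0
```

>>> {"api": "arm_command", "payload": {"motion": [{"offset": [0,0,0.015],"spin": 0},{"offset": [0,0,0.01],"spin": 0},{"offset": [0,0,0.006],"spin": 0},{"offset": [0,0,0],"spin": 0},{"offset": [0,0,0],"spin": 0}]}}

```text
time_s: 5.35
ee_pos: [444.7, -90.1, 27.4]
ee_rot: [179.9, 0.0, 90.2]
force: [0.8, -0.1, -0.3]
gripper_width: 60.0
gripper_force: 0.0
```

>>> {"api": "arm_command", "payload": {"motion": [{"offset": [0,0,0],"spin": 0},{"offset": [0,0,0],"spin": 0},{"offset": [0,0,0],"spin": 0},{"offset": [0,0,0],"spin": 0},{"offset": [0,0,0],"spin": 0}], "jaw": 0.01, "newtons": 30}}

```text
time_s: 5.98
ee_pos: [444.5, -90.1, 27.0]
ee_rot: [180.0, -0.0, 90.2]
force: [0.5, 1.0, 1.0]
gripper_width: 26.6
gripper_force: 30.0
```

Gripped. Next: lift, carry it in front of the stand and turn it.

>>> {"api": "arm_command", "payload": {"motion": [{"offset": [0,0,-0.03],"spin": 0},{"offset": [0,0,-0.04],"spin": 0},{"offset": [0.04,0,0],"spin": 0},{"offset": [0.045,0,0],"spin": 0},{"offset": [0.045,0.005,0],"spin": 0}]}}

```text
time_s: 6.6
ee_pos: [448.3, 41.0, 96.9]
ee_rot: [-180.0, 0.0, 90.1]
force: [0.6, 0.2, -1.1]
gripper_width: 26.7
gripper_force: 30.0
```

>>> {"api": "arm_command", "payload": {"motion": [{"offset": [0.045,0.005,0],"spin": 0},{"offset": [0.037,0,0],"spin": 0.1},{"offset": [0,0,0],"spin": 0.17},{"offset": [0,0,0],"spin": 0.17},{"offset": [0,0,0],"spin": 0.17}]}}

```text
time_s: 7.22
ee_pos: [453.2, 122.1, 96.6]
ee_rot: [-180.0, 0.0, 54.9]
force: [0.1, -0.7, -1.0]
gripper_width: 26.5
gripper_force: 30.0
```

>>> {"api": "arm_command", "payload": {"motion": [{"offset": [0,0,0],"spin": 0.17},{"offset": [0,0,0],"spin": 0.17},{"offset": [0,0,0],"spin": 0.17},{"offset": [0,0,0],"spin": 0.17},{"offset": [0,0,0],"spin": 0.17}]}}

```text
time_s: 7.85
ee_pos: [453.2, 121.8, 96.6]
ee_rot: [180.0, 0.1, 6.2]
force: [0.5, -0.1, -1.3]
gripper_width: 27.0
gripper_force: 30.0
```

>>> {"api": "arm_command", "payload": {"motion": [{"offset": [0,0,0],"spin": 0.17},{"offset": [0,0,0],"spin": 0.1},{"offset": [0,0,0],"spin": 0}]}}

```text
time_s: 8.22
ee_pos: [453.3, 121.9, 96.7]
ee_rot: [180.0, 0.0, -8.9]
force: [-0.0, -0.1, -1.5]
gripper_width: 27.0
gripper_force: 30.0
```

Run:
```python
from h import *
print(env.state()['ee_pos'],env.state()['ee_rot'],env.state()['gripper_width'])
im,d=look('wrist',save='w2')
look('top',['wedge_tip','wedge','front_edge','gauge_foot','platform','stand'])
np.save('d2.npy',d)
```

```text
[453.31828122 121.88475762  96.65314228] [ 1.79985270e+02  4.90868331e-02 -8.87827021e+00] 27.02405890362304
wrist wedge 0.8 [320. 294.] [419.9 129.    0. ]
wrist wedge_grip 0.86 [322. 311.] [421.9 127.2  32. ]
wrist wedge_tip 0.74 [327.  64.] [568.1 101.3   0. ]
wrist front_edge 0.93 [323.  14.] [593.7  99.7   6. ]
wrist stand 0.8 [325.  13.] [595.9  98.    0. ]
wrist tube 0.89 [ 66. 368.] [390.9 327.2   0. ]
wrist tube 0.66 [324.  15.] [594.9  98.8   0. ]
top wedge_tip 0.71 [296. 232.] [564.6 104.9   0. ]
top front_edge 0.95 [298. 221.] [589.8 102.1   6. ]
top gauge_foot 0.94 [273. 206.] [623.7 159.9   0. ]
top platform 0.93 [308. 170.] [705.3  77.1  13. ]
top stand 0.95 [297. 218.] [597.8 104.1   0. ]
```

View pics/w2.png

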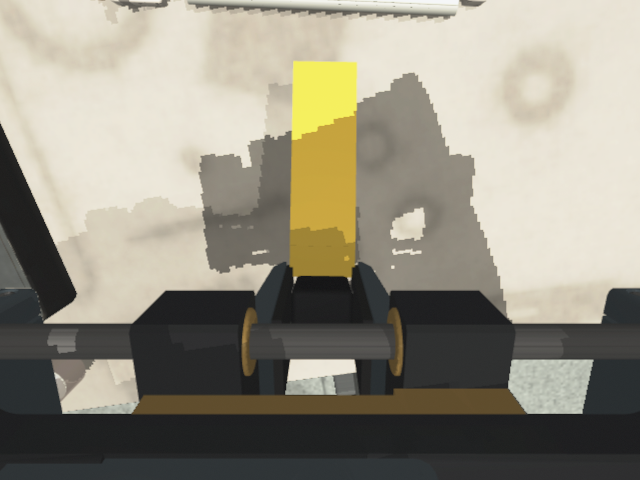

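The wrist view shows the wedge pointing at the bar. The tip edge is at (293–357,62), and the bar runs from (190,5) to (458,13), centred near column 324 and turned about -1.7° from the tool. I'm measuring the bar line from depth.

Run:
```python
from h import *
d=np.load('d2.npy');P=cloud('wrist',d)
m=(P[...,2]>7)&(P[...,2]<25)&(P[...,0]>575)&(d>0); m[60:]=0
u=np.arange(195,455,20)
pts=[]
for c in range(195,455,6):
    v=np.where(m[:,c])[0]
    if len(v): p=P[v.max(),c]; pts.append(p)
pts=np.array(pts); print(np.round(pts[::8],1))
k=np.polyfit(pts[:,1],pts[:,0],1); print('yaw',np.degrees(np.arctan(-k[0])), 'x at y=100',np.polyval(k,100))
for px,z in [((190,8),10),((458,14),10)]: print(at_z('wrist',px,z))
```

```text
[[609.1 170.1   9.7]
 [603.8 143.6  10.3]
 [598.1 117.1  11.9]
 [593.   90.7  11.8]
 [588.2  63.6   8.2]
 [582.6  37.1   9.5]]
yaw -11.210385507002382 x at y=100 594.9392350899698
[607.53171249 173.29894885  10.        ]
[580.97803116  24.38557193  10.        ]
```

>>> {"api": "arm_command", "payload": {"motion": [{"offset": [0,-0.004,0.02],"spin": 0.033},{"offset": [0,0,0.025],"spin": 0},{"offset": [0,0,0.015],"spin": 0},{"offset": [0,0,0.007],"spin": 0},{"offset": [0,0,0],"spin": 0}]}}

```text
time_s: 9.75
ee_pos: [454.3, 125.9, 29.8]
ee_rot: [180.0, 0.0, -10.8]
force: [0.2, -0.1, -1.3]
gripper_width: 27.0
gripper_force: 30.0
```

>>> {"api": "arm_command", "payload": {"motion": [{"offset": [0,0,0.002],"spin": 0},{"offset": [0,0,0.001],"spin": 0},{"offset": [0,0,0],"spin": 0},{"offset": [0,0,0],"spin": 0}]}}

```text
time_s: 10.25
ee_pos: [454.5, 125.9, 27.1]
ee_rot: [-180.0, -0.0, -10.8]
force: [-0.5, -0.2, -0.9]
gripper_width: 26.7
gripper_force: 30.0
```

>>> {"api": "arm_command", "payload": {"motion": [{"offset": [0,0,0.0005],"spin": 0},{"offset": [0,0,0],"spin": 0},{"offset": [0,0,0],"spin": 0}]}}

```text
time_s: 10.62
ee_pos: [454.5, 126.0, 26.9]
ee_rot: [-180.0, -0.0, -10.8]
force: [-1.8, -0.6, 4.9]
gripper_width: 27.0
gripper_force: 30.0
```

>>> {"api": "arm_command", "payload": {"motion": [{"offset": [0,0,0.0005],"spin": 0},{"offset": [0,0,0],"spin": 0},{"offset": [0,0,0],"spin": 0}]}}

```text
time_s: 11.0
ee_pos: [454.5, 126.0, 26.8]
ee_rot: [-180.0, -0.0, -10.8]
force: [-3.4, -1.2, 9.9]
gripper_width: 26.7
gripper_force: 30.0
```

>>> {"api": "arm_command", "payload": {"motion": [{"offset": [0,0,-0.0004],"spin": 0},{"offset": [0.008,0,0],"spin": 0},{"offset": [0.01,0,0],"spin": 0},{"offset": [0.008,0,0],"spin": 0},{"offset": [0,0,0],"spin": 0}]}}

```text
time_s: 11.62
ee_pos: [480.0, 121.0, 26.8]
ee_rot: [-180.0, 0.0, -10.9]
force: [-1.9, 0.2, 6.5]
gripper_width: 27.1
gripper_force: 30.0
```

Run:
```python
from h import *
look('top',['wedge_tip','front_edge','stand'])
im,d=look('wrist',['wedge_tip','front_edge'])
cv2.imwrite('pics/w3.png',im)
```

```text
top wedge_tip 0.4 [300. 222.] [586.1  95.7   0. ]
top front_edge 0.86 [300. 219.] [593.4  95.7   6. ]
top stand 0.91 [299. 220.] [593.1  99.4   0. ]
top stand 0.25 [200. 309.] [389.4 322.7   0. ]
wrist wedge_tip 0.97 [327.  46.] [590.1  98.3   0. ]
wrist front_edge 0.57 [322.  33.] [594.1  99.4   6. ]
```

View pics/w3.png

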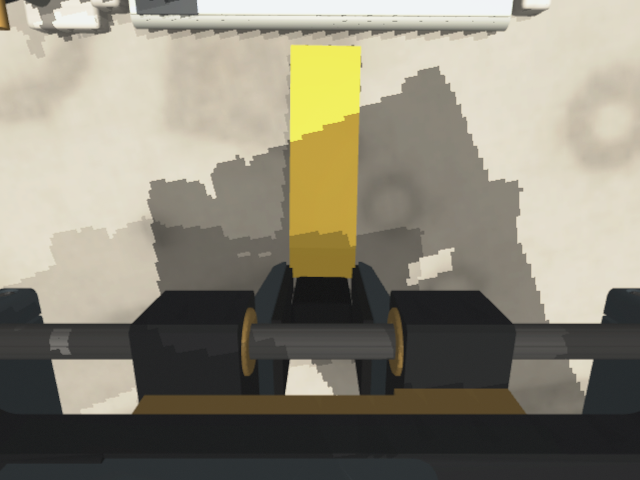

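The wedge is square to the bar and centred: the bar spans columns 132–508 and the tip spans 291–360, at row 45. The tip is about 5 mm short of the edge, so I'm going under it.

>>> {"api": "arm_command", "payload": {"motion": [{"offset": [0.006,0,0],"spin": 0},{"offset": [0.005,0,0],"spin": 0},{"offset": [0.004,0,0],"spin": 0},{"offset": [0,0,0],"spin": 0}]}}

```text
time_s: 12.48
ee_pos: [493.8, 118.3, 26.8]
ee_rot: [180.0, 0.1, -10.9]
force: [-2.8, 0.5, 8.9]
gripper_width: 26.9
gripper_force: 30.0
```

>>> {"api": "arm_command", "payload": {"motion": [{"offset": [0.003,0,0],"spin": 0},{"offset": [0.003,0,0],"spin": 0},{"offset": [0,0,0],"spin": 0}]}}

```text
time_s: 12.85
ee_pos: [499.5, 117.1, 26.8]
ee_rot: [180.0, 0.1, -10.9]
force: [-4.3, 0.0, 9.1]
gripper_width: 27.1
gripper_force: 30.0
```

>>> {"api": "arm_command", "payload": {"motion": [{"offset": [0.003,0,0],"spin": 0},{"offset": [0.003,0,0],"spin": 0},{"offset": [0,0,0],"spin": 0}]}}

```text
time_s: 13.22
ee_pos: [505.4, 116.1, 26.8]
ee_rot: [180.0, 0.1, -10.9]
force: [-3.3, -0.3, 7.9]
gripper_width: 27.0
gripper_force: 30.0
```

>>> {"api": "arm_command", "payload": {"motion": [{"offset": [0.003,0,0],"spin": 0},{"offset": [0.003,0,0],"spin": 0},{"offset": [0,0,0],"spin": 0}]}}

```text
time_s: 13.6
ee_pos: [508.1, 115.1, 26.8]
ee_rot: [179.9, 0.5, -10.9]
force: [-10.2, 2.7, 14.2]
gripper_width: 27.0
gripper_force: 30.0
```

>>> {"api": "arm_command", "payload": {"motion": [{"offset": [0,0,-0.0004],"spin": 0},{"offset": [0,0,0],"spin": 0},{"offset": [0,0,0],"spin": 0}]}}

```text
time_s: 13.98
ee_pos: [508.1, 115.1, 26.8]
ee_rot: [179.9, 0.5, -10.9]
force: [-10.2, 1.5, 12.5]
gripper_width: 27.4
gripper_force: 30.0
```

>>> {"api": "arm_command", "payload": {"motion": [{"offset": [0.002,0,0],"spin": 0},{"offset": [0,0,0],"spin": 0}]}}

```text
time_s: 14.22
ee_pos: [510.1, 114.6, 26.8]
ee_rot: [179.9, 0.5, -10.9]
force: [-9.4, 2.1, 11.4]
gripper_width: 27.2
gripper_force: 30.0
```

>>> {"api": "arm_command", "payload": {"motion": [{"offset": [0.002,0,0],"spin": 0},{"offset": [0,0,0],"spin": 0}]}}

```text
time_s: 14.48
ee_pos: [512.1, 114.2, 26.9]
ee_rot: [179.9, 0.5, -10.9]
force: [-9.1, 1.8, 12.0]
gripper_width: 27.1
gripper_force: 30.0
```

>>> {"api": "arm_command", "payload": {"motion": [{"offset": [0.002,0,-0.0003],"spin": 0},{"offset": [0.002,0,0],"spin": 0},{"offset": [0,0,0],"spin": 0}]}}

```text
time_s: 14.85
ee_pos: [516.4, 113.3, 26.9]
ee_rot: [179.9, 0.5, -10.9]
force: [-8.7, 1.1, 9.8]
gripper_width: 27.2
gripper_force: 30.0
```

>>> {"api": "arm_command", "payload": {"motion": [{"offset": [0.002,0,0],"spin": 0},{"offset": [0.002,0,0],"spin": 0},{"offset": [0,0,0],"spin": 0}]}}

```text
time_s: 15.22
ee_pos: [520.3, 112.6, 26.9]
ee_rot: [179.9, 0.5, -10.9]
force: [-8.2, 1.2, 9.8]
gripper_width: 27.1
gripper_force: 30.0
```

>>> {"api": "arm_command", "payload": {"motion": [{"offset": [0.0015,0,0],"spin": 0},{"offset": [0,0,0],"spin": 0}]}}

```text
time_s: 15.48
ee_pos: [521.7, 112.3, 26.9]
ee_rot: [179.9, 0.5, -10.9]
force: [-8.4, 0.9, 8.9]
gripper_width: 27.3
gripper_force: 30.0
```

>>> {"api": "arm_command", "payload": {"motion": [{"offset": [0.0015,0,0],"spin": 0},{"offset": [0,0,0],"spin": 0}]}}

```text
time_s: 15.72
ee_pos: [523.1, 112.0, 26.9]
ee_rot: [179.9, 0.5, -10.9]
force: [-7.5, 2.5, 8.9]
gripper_width: 27.6
gripper_force: 30.0
```

>>> {"api": "arm_command", "payload": {"motion": [{"offset": [0.002,0,0],"spin": 0},{"offset": [0,0,0],"spin": 0}]}}

```text
time_s: 15.98
ee_pos: [525.2, 111.7, 26.9]
ee_rot: [179.9, 0.5, -10.9]
force: [-9.4, 2.1, 9.6]
gripper_width: 27.4
gripper_force: 30.0
```

>>> {"api": "arm_command", "payload": {"motion": [{"offset": [0.002,0,0],"spin": 0},{"offset": [0,0,0],"spin": 0}]}}

```text
time_s: 16.23
ee_pos: [527.2, 111.3, 26.9]
ee_rot: [179.9, 0.4, -10.9]
force: [-7.7, 1.6, 8.9]
gripper_width: 27.3
gripper_force: 30.0
```

>>> {"api": "arm_command", "payload": {"motion": [{"offset": [0.002,0,0],"spin": 0},{"offset": [0,0,0],"spin": 0}]}}

```text
time_s: 16.48
ee_pos: [529.2, 110.9, 26.9]
ee_rot: [179.9, 0.5, -10.9]
force: [-8.5, 1.1, 9.3]
gripper_width: 27.1
gripper_force: 30.0
```

>>> {"api": "arm_command", "payload": {"motion": [{"offset": [0.002,0,0],"spin": 0},{"offset": [0,0,0],"spin": 0}]}}

```text
time_s: 16.73
ee_pos: [531.2, 110.6, 26.9]
ee_rot: [179.9, 0.4, -10.9]
force: [-7.3, 1.0, 8.1]
gripper_width: 27.0
gripper_force: 30.0
```

>>> {"api": "arm_command", "payload": {"motion": [{"offset": [0.002,0,0],"spin": 0},{"offset": [0,0,0],"spin": 0}]}}

```text
time_s: 16.98
ee_pos: [533.1, 110.2, 26.9]
ee_rot: [179.9, 0.4, -10.9]
force: [-7.8, 1.0, 8.6]
gripper_width: 27.0
gripper_force: 30.0
```

>>> {"api": "arm_command", "payload": {"motion": [{"offset": [0.002,0,0],"spin": 0},{"offset": [0,0,0],"spin": 0}]}}

```text
time_s: 17.23
ee_pos: [534.8, 109.8, 26.9]
ee_rot: [179.9, 0.5, -10.9]
force: [-8.6, 1.7, 9.5]
gripper_width: 27.2
gripper_force: 30.0
```

>>> {"api": "arm_command", "payload": {"motion": [{"offset": [0.001,0,0],"spin": 0},{"offset": [0,0,0],"spin": 0}]}}

```text
time_s: 17.48
ee_pos: [535.2, 109.7, 26.9]
ee_rot: [179.9, 0.6, -10.9]
force: [-10.0, 3.4, 9.0]
gripper_width: 27.1
gripper_force: 30.0
```

>>> {"api": "arm_command", "payload": {"motion": [{"offset": [0.001,0,0],"spin": 0},{"offset": [0,0,0],"spin": 0}]}}

```text
time_s: 17.73
ee_pos: [535.6, 109.6, 26.9]
ee_rot: [179.9, 0.6, -10.9]
force: [-11.7, 3.2, 11.8]
gripper_width: 27.3
gripper_force: 30.0
```

>>> {"api": "arm_command", "payload": {"motion": [{"offset": [0,0,0],"spin": 0}]}}

```text
time_s: 17.85
ee_pos: [535.6, 109.6, 26.9]
ee_rot: [179.9, 0.6, -10.9]
force: [-9.9, 1.4, 11.4]
gripper_width: 27.5
gripper_force: 30.0
```

Run:
```python
from h import *
f=[]
for i in range(4):
    env.grab_frame('wrist'); s=env.state(); f.append(s['force'])
f=np.array(f); print(np.round(f,1), 'push',-(f.mean(0)@[.982,-.189,0]), s['ee_pos'])
```

```text
[[-11.    2.9  12.4]
 [-11.1   2.4  11.2]
 [-11.3   3.   10.6]
 [-10.6   2.5  11.1]] push 11.342599550609721 [535.63093568 109.6440044   26.87655407]
```

>>> {"api": "arm_command", "payload": {"motion": [{"offset": [0.001,0,0],"spin": 0},{"offset": [0,0,0],"spin": 0}]}}

```text
time_s: 18.3
ee_pos: [536.1, 109.5, 26.9]
ee_rot: [179.9, 0.7, -10.9]
force: [-11.6, 3.3, 12.2]
gripper_width: 27.4
gripper_force: 30.0
```

Run:
```python
from h import *
f=[]
for i in range(4):
    env.grab_frame('wrist'); s=env.state(); f.append(s['force'])
f=np.array(f); print(np.round(f,1), 'push',-(f.mean(0)@[.982,-.189,0]), s['ee_pos'])
```

```text
[[-11.6   2.8  12.5]
 [-12.4   1.8  12.6]
 [-12.6   2.3  13.4]
 [-11.9   3.3  12.1]] push 12.380458654332921 [536.06508158 109.5037336   26.88294514]
```

Contact with the ball is clear: the push rose from about 8 to 12.4 N, and travel per commanded mm dropped. I'll add a touch more, ease off part of the arm's elastic push, then open.

>>> {"api": "arm_command", "payload": {"motion": [{"offset": [0.0007,0,0],"spin": 0},{"offset": [0,0,0],"spin": 0},{"offset": [-0.001,0,0],"spin": 0},{"offset": [-0.001,0,0],"spin": 0},{"offset": [0,0,0],"spin": 0}]}}

```text
time_s: 19.12
ee_pos: [536.1, 109.5, 26.9]
ee_rot: [179.9, 0.5, -10.9]
force: [-10.2, 1.7, 10.7]
gripper_width: 27.1
gripper_force: 30.0
```

>>> {"api": "arm_command", "payload": {"motion": [{"offset": [0,0,0],"spin": 0},{"offset": [0,0,0],"spin": 0},{"offset": [0,0,0],"spin": 0}], "newtons": 8}}

```text
time_s: 19.5
ee_pos: [537.1, 109.4, 26.5]
ee_rot: [179.9, 0.4, -10.9]
force: [-7.2, 1.3, 6.3]
gripper_width: 29.9
gripper_force: 8.0
```

>>> {"api": "arm_command", "payload": {"motion": [{"offset": [0,0,0],"spin": 0},{"offset": [0,0,0],"spin": 0},{"offset": [0,0,0],"spin": 0},{"offset": [0,0,0],"spin": 0}], "jaw": 0.045}}

```text
time_s: 20.0
ee_pos: [540.7, 109.4, 27.0]
ee_rot: [-180.0, -0.0, -10.8]
force: [-0.4, 0.7, 0.2]
gripper_width: 44.5
gripper_force: 0.0
```

Run:
```python
from h import *
s=env.state();print(s['ee_pos'],s['ee_rot'],s['force'],s['gripper_width'])
im,d=look('wrist',['wedge_tip','wedge','front_edge'],save='w4')
```

```text
[540.68472057 109.42819121  27.00977322] [-1.79990638e+02 -1.62724538e-02 -1.08446772e+01] [-0.44327376  0.67552948  0.20917609] 44.51534862968944
wrist wedge_tip 0.69 [323. 294.] [536.6 110.3   0. ]
wrist wedge 0.94 [323. 294.] [536.5 110.3   0. ]
wrist front_edge 0.82 [323. 179.] [594.9  98.9   6. ]
wrist front_edge 0.56 [322. 294.] [539.6 110.1   6. ]
```

View pics/w4.png

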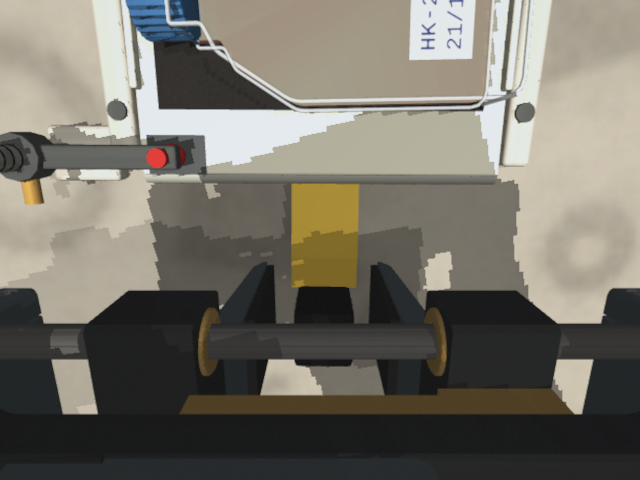

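The wedge is under the bar near its middle and the jaws are clear of the block. The red ball at (158,157) sits over the raised platform at front left, and the flask is in place. I'm retreating straight up, then checking the wedge position against the last pushed TCP (536.1,109.5).

>>> {"api": "arm_command", "payload": {"motion": [{"offset": [-0.0045,0,0],"spin": 0},{"offset": [0,0,-0.02],"spin": 0},{"offset": [0,0,-0.04],"spin": 0},{"offset": [-0.015,0,-0.05],"spin": 0},{"offset": [-0.015,0,-0.05],"spin": 0}]}}

```text
time_s: 20.82
ee_pos: [505.7, 115.9, 188.3]
ee_rot: [180.0, 0.0, -10.8]
force: [1.1, 0.5, 0.6]
gripper_width: 45.1
gripper_force: 0.0
```

>>> {"api": "arm_command", "payload": {"motion": [{"offset": [0,0,0],"spin": 0},{"offset": [0,0,0],"spin": 0}]}}

```text
time_s: 21.08
ee_pos: [505.9, 115.8, 186.6]
ee_rot: [180.0, 0.0, -10.8]
force: [-1.3, -0.8, 0.1]
gripper_width: 44.8
gripper_force: 0.0
```

Run:
```python
from h import *
im,d=look('wrist',['wedge','wedge_grip','front_edge','flask','beaker','tube'])
P=cloud('wrist',d)
c=np.array([536,109.5])
bm=(P[...,2]>42)&(P[...,2]<55)&(d>0)&(np.hypot(P[...,0]-c[0],P[...,1]-c[1])<25)
t=P[bm]; print(len(t),t.mean(0)); print(cv2.minAreaRect(t[:,:2].astype(np.float32)))
v,u=np.where(bm); print(u.min(),u.max(),v.min(),v.max())
cv2.imwrite('pics/w5.png',im)
e=R.from_euler('z',-10.8,degrees=True).as_matrix()
Q=(P-[594.5,99,0])@e
for x in (20,30,): 
  for y in(-60,-30,0,20):
    s=(np.abs(Q[...,0]-x)<3)&(np.abs(Q[...,1]-y)<5)&(d>0)&(Q[...,2]<45); print(x,y,s.sum(),np.median(Q[s][:,2]))
look('scene',['flask','beaker','tube','gauge_foot','front_edge'],save='s5')
```

```text
wrist wedge 0.63 [321. 186.] [535.6 111.    0. ]
wrist wedge_grip 0.83 [323. 193.] [534.4 109.2  32. ]
wrist wedge_grip 0.2 [324. 114.] [593.6  97.8  32. ]
wrist front_edge 0.86 [320. 117.] [593.6 100.8   6. ]
wrist flask 0.88 [321.  20.] [662.1  86.8  15. ]
932 [536.47316095 110.2652444   45.35615579]
((535.900146484375, 110.31829833984375), (23.615501403808594, 24.01251792907715), 78.56136322021484)
307 337 179 209
20 -60 100 18.781734710859126
20 -30 103 18.749330867518836
20 0 104 18.736749165491318
20 20 103 18.707521322585364
30 -60 125 18.806449238245875
30 -30 126 19.22409686324238
30 0 130 19.237380474811488
30 20 102 18.423171357067616
scene flask 0.76 [350. 222.] [667.5  91.6  15. ]
scene flask 0.18 [366. 226.] [694.6  61.5  15. ]
scene beaker 0.67 [299. 236.] [530.3 105.8   0. ]
scene beaker 0.64 [390. 312.] [ 567.4 -239.5    0. ]
scene tube 0.72 [218. 210.] [388.2 324.4   0. ]
scene gauge_foot 0.89 [323. 221.] [621.3 152.9   0. ]
scene front_edge 0.62 [322. 233.] [583.5  87.7   6. ]
```

View pics/w5.png

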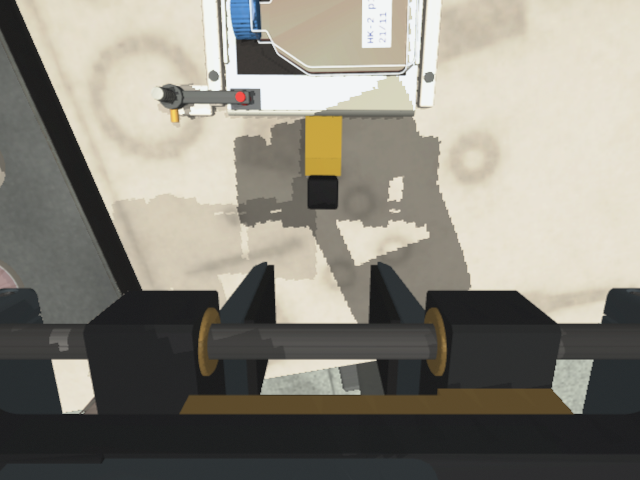

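The block is at (536,110), the same as at the end of the push, so it did not slide back. Its top is still at 45 mm (it was 45 before), so it lies flat. The flask, tube and beaker are in place and the robot is clear, so I'm handing in.

```bash
python3 -c "
from workcell import env
print(env.job_done())"
```

```text
the job is handed in; nothing more can be done
None
```

The job is handed in: the wedge is under the middle of the front edge with the platform pressed on the gauge ball by feel, my estimate being 3–6 N since that force can't be read directly, and the gripper is clear; no verdict came back.

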